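# Pin the brew unit's drive link

### The job

Fold both flaps of the small spare-parts carton back past upright and leave them open, then take out the square-headed steel pin and push it nose first through the canted fork and the sprung link of the brew unit until its head sits fully home in the blue collar, with a firm push but without ramming it. Leave the pin there, and leave the black plug in the carton and everything else on the bench where it is.

Things in the scene. Friction and masses are not known exactly. Their poses are not given: they have to be found in the camera images.
- carton: cardboard spare-parts carton, fixed to the table, 130 (x) x 110 (y) x 74 mm tall outside, walls 4 mm; origin under its centre, z up. A green insert fills it up to 49 mm and has two sockets at x 0, y +25 and -25 mm (steel pin in one, black plug in the other, either way round). Two flaps are hinged along its long (x) edges
- flap_left (a joint): flap 128 mm long, 40 mm wide, 3 mm thick, hinged along the carton's +y rim at carton y +54 mm, 74.5 mm up. 0 = lying flat inwards over the contents, 1.57 = upright, 2.7 = folded back outwards as far as it goes; it stays where it is left. Starts ajar at 0.7 to 1.1, leaving a gap of at least 45 mm between the two flaps
- flap_right (a joint): the same flap on the carton's -y rim (hinge at carton y -54 mm)
- flap_left_edge (a point): middle of the left flap's free edge
- flap_right_edge (a point): middle of the right flap's free edge
- pin: steel pin with a square head, 43 mm long: round shank 12 mm diameter and 32 mm long whose last 6 mm taper to 6.6 mm at the nose, then a head 16 x 16 mm and 11 mm tall. Origin at the nose, z along the pin towards the head, x and y square to the head's flats. It starts upright in a socket of the insert with the head resting on the insert
- pin_shoulder (a point): on the pin's axis at the underside of its head, 32 mm from the nose
- pin_top (a point): on the pin's axis at the top of its head, 43 mm from the nose
- brew_unit: coffee machine brew unit in a service stand, fixed to the table: dark base plate 190 x 130 mm, black block with a short grey cylinder at its back (+x) up to 165 mm high, fork in front of them; origin on the table under the fork hole
- fork: aluminium fork of the brew unit; origin: centre of the hole's mouth in the upper cheek, 125 mm above the table; z axis: the hole's axis, up and out, leaning 35 degrees from vertical towards the brew unit's -x; y level. Cheeks 44 x 44 mm, 8 mm thick, at z -8 to 0 and -28 to -20 mm; both holes 13.4 mm, right through
- fork_collar (a point): centre of the rim of the blue collar that stands round the hole's mouth (fork z +9 mm): 27 mm inside, 37 mm outside, 9 mm high. The seated head stands only 2 mm proud of it, so fingers that hold the head meet the collar before the pin is home
- link (a joint): brass link, hinged 85 mm from the hole on the fork's -x side; its 10 mm thick lug (hole 13.4 mm) lies in the fork at z -19 to -9 mm. 0 = at rest, a spring holding the lug's hole about 2 mm out of line towards the fork's -y; 0.026 = in line. The pin's tapered nose must drag it into line: 5 to 15 N of push, also for the last few millimetres
- fork_seat (a point): the fork's origin: the seated pin's shoulder comes to this point
- plug: round-headed black plastic plug, 38 mm tall (12 mm shank, head 20 mm across and 6 mm thick), in the other socket of the carton's insert; origin at its lower end
- cleaner_a: white cleaner bottle with blue cap and paper label, 56 mm diameter, 170 mm tall; origin under its centre
- beaker: clear plastic cup, 84 mm across, 100 mm tall; origin under its centre
- screwdriver: screwdriver lying on the table between carton and brew unit; origin at its underside, x towards its tip
- wrench: steel wrench lying on the table to the right of the brew unit; origin at its underside, x along it
- gasket: red sealing ring, 64 mm across, 8 mm thick, flat on the table; origin under its centre
- portafilter_cup: small steel bowl, 72 mm across, 45 mm tall; origin under its centre
Not all that is in view belongs to the job. Of the things like the carton, leave any that is orange, red or turquoise; of the rest the smaller one is meant.

How it is judged:
By the outcome, as a careful person would: the job done as asked, in the order asked, and still so for the second after the job is handed in, with the robot touching nothing.
It also fails if it takes over 51 s, if anything falls off the work surface, if the arm or the gripper's body presses on something with over 40 N, if the wrist force passes 120 N, or if a joint passes its speed limit or range.

### The arm

A 6-joint arm with a two-finger parallel gripper is mounted at the origin on the work surface. World frame = base frame: x ahead of the robot, y to its left, z up, the work surface at z = 0. Lengths are in mm, angles in rad, forces in N, time in s.
With the tool pointing down it reaches from about 275 to 750 mm from the base axis. Payload 10.2 kg.
Tool frame: the origin (TCP) lies between the finger pads; the fingertips stand 25 mm ahead of it and the grasp point (between the pads) lies 6 mm ahead of it; z points along the fingers, y is the line along which they close (so a half turn about z gives the same grasp; the last joint's range is limited). The gripper opens to 85 mm and grips with 20 to 120 N. Pads are 22 mm wide; open, the fingers measure 114 mm over their backs; the gripper's body (76 mm by 85 mm) begins 54 mm behind the grasp point. The pads swing forward as they close: fully open they stand 13 mm farther back than shut.
Start: joints at [0.887, 0.313, 1.498, -0, 1.331, -0.223], TCP at [233.462, 470.241, 256.294] pointing down, gripper open.
Joint ranges: [-2.94, 2.94], [-0.97, 2.17], [0.19, 2.56], [-1.23, 4.37], [0.02, 3.11], [-2.88, 2.88]. Speed limits (rad/s): [2.39, 2.39, 3.01, 3.14, 3.14, 3.14].

### API

Orientations are given as a unit quaternion [w, x, y, z].
In Python, from rig import ctrl, eyes, finish_job gives the robot as it stands.
- The arm moves only by the tool step_arm, never from a script. Its argument "increments" is a list of rows, each an object of numbers: "dx", "dy", "dz": the shift along the tool's x, y, z in units of 25 mm (1.0 is 25 mm); "wx", "wy", "wz": the turn, a rotation vector about the tool's x, y, z in units of 6 degrees (1.0 is 6 degrees). A call has 1 to 5 rows; each row shifts and turns the commanded pose from where the row before left it, along the tool's axes as they then stand; what a row does not reach is not made up. A row lasts 1/10 s, in which the tool goes at most 50 mm and 8.59 degrees, less where a joint would pass 70% of its speed; a pose out of reach is approached as far as the arm can. A call is refused whole if a number of a shift passes 1 or a number of a turn 1, either way. A call with a gripper value outside its range is refused whole. "fingers" is the finger opening in mm, from 0 to 85.4, set as the call begins (left out, the last holds). The fingers move at their own pace and stop on an object; "squeeze" is the grip in N (left out, the last holds). Time passes only in rows, so rows that do not move let the fingers close. It gives the time, the measured TCP pose, the force, the opening and the grip force at its end, in the units of the state.
- ctrl.sense(): the state, without advancing time (a new reading comes with each control period).
- eyes.capture(name): name is "side" or "top" or "wrist"; returns a dict with "frame" (400x640x3 uint8, blue, green, red), "fx", "fy", "cx", "cy" (pixels), "k1" (the pictures are not rectified: a ray, as slopes to the right and down, at radius r is drawn at 1 + k1 r^2 times it, then the intrinsics apply), "R" (3x3) and "t" (3): a world point X has camera coordinates R X + t; the wrist camera has in their place "tool_from_camera" (4x4, takes a point from camera to tool coordinates, whose origin is the TCP and whose axes are the flange's). Camera axes: x right, y down, z forward; pixel columns grow to the right and rows downward; lengths in mm; the calibration is good to about 2 mm. A picture is of the moment at which its call begins: read the wrist's pose just before it. There is no depth.
- finish_job(): hands the job in; it is judged then, once.
Trained networks look in the newest picture that a camera, given by its name, has taken for a name from the list of things; names that differ only in an ending like _2 or _b are one class to them, and where a whole thing is asked for, a point or a joint stands for the part that bears it (a point fixed in the world has none). Each returns a list of dicts, best first, with "p" (0 to 1); they miss things now and then, are a little off and sometimes report something else, mostly with a low value. They report only what shows in the picture. A call takes as long as a camera call. They do not tell look-alikes from the thing itself.
- eyes.cut_out(camera, label): "mask" (400x640 bool, what is visible of it).
- eyes.landmark_of(camera, label): "point" ([x, y, z] in mm, in the coordinates of the camera as it stood for that picture, good to about 4 mm: a listed point, or the origin of a listed thing).
The state is a dict: "time_s": time; "joints": joint angles; "dq": joint speeds; "tau": joint torques, N m; "eef_pos": TCP position; "ee_rot": TCP orientation; "force": force on the tool from outside, world axes, zero at the start; "wrist_torque": the same for the moment, N m; "grip_width": opening from 0.0 (shut) to 1.0 (fully open); "grip_force": force on a finger pad.
Only numpy, scipy, OpenCV 4.12 (cv2) and the standard library are available. Lean on these libraries where they do the work, as an engineer would, in place of code of your own. Each camera call takes 0.05 s, during which the arm holds its last target. There are 200 camera calls.

## Working session

There is one attempt and no reset: what is moved stays moved. The work goes in short steps, Python scripts to look and compute and a tool call to move; the robot and the scene stay as the last step left them, time stands still between calls to the robot, and variables do not carry over. Pictures are saved under pics/ and viewed, at most 10 in all, crops included, and the job is handed in when it is done.

Besides the shell and the picture viewer there is one more tool, called after "Request:" in YAML: its name, and indented under it one key for each argument. step_arm: Moves the arm, as the interface text tells. Its arguments: {"type":"object","properties":{"increments":{"type":"array"},"fingers":{"type":"number"},"squeeze":{"type":"number"}},"required":["increments"]}

```bash
ls; mkdir -p pics; cat > h.py <<'E'
import numpy as np, cv2
from rig import ctrl, eyes, finish_job
from scipy.spatial.transform import Rotation as Ro
def rot(q): return Ro.from_quat([q[1],q[2],q[3],q[0]])
def cam(name):
    s=ctrl.sense(); c=eyes.capture(name)
    if name=='wrist':
        T=np.array(c['tool_from_camera']); W=np.eye(4); W[:3,:3]=rot(s['ee_rot']).as_matrix(); W[:3,3]=s['eef_pos']
        M=W@T
    else:
        M=np.eye(4); R=np.array(c['R']); M[:3,:3]=R.T; M[:3,3]=-R.T@np.array(c['t'])
    c['M']=M; return c
def w(c,p): return (c['M']@np.r_[p,1])[:3]
def proj(c,X):
    p=np.linalg.inv(c['M'])@np.r_[X,1]; a=p[:2]/p[2]; a=a*(1+c['k1']*(a@a)); return np.array([a[0]*c['fx']+c['cx'],a[1]*c['fy']+c['cy']])
def ray(c,u):
    d=np.array([(u[0]-c['cx'])/c['fx'],(u[1]-c['cy'])/c['fy']]); a=d.copy()
    for _ in range(20): a=d/(1+c['k1']*(a@a))
    v=c['M'][:3,:3]@np.r_[a,1]; return c['M'][:3,3],v/np.linalg.norm(v)
def tri(rs):
    A=np.zeros((3,3));b=np.zeros(3)
    for o,v in rs:
        P=np.eye(3)-np.outer(v,v);A+=P;b+=P@o
    return np.linalg.solve(A,b)
def onz(c,u,z):
    o,v=ray(c,u); return o+v*(z-o[2])/v[2]
E
cat > a.py <<'E'
from h import *
ims=[]
names="carton flap_left_edge flap_right_edge pin pin_top plug brew_unit fork fork_collar fork_seat link cleaner_a beaker screwdriver wrench gasket portafilter_cup".split()
for n in ['top','side']:
    c=cam(n); cv2.imwrite(f'pics/{n}0.png',c['frame'])
    print(n,c['M'][:3,3].round(),c['fx'])
    for l in names:
        print(l,[(round(d['p'],2),w(c,d['point']).round().tolist(),proj(c,w(c,d['point'])).round().tolist()) for d in eyes.landmark_of(n,l)[:4]])
print(ctrl.sense())
E
python3 a.py
```

```text
pics
top [ 439.   73. 1420.] 373.4219228881363
carton [(0.92, [255.0, 321.0, 0.0], [262.0, 267.0]), (0.85, [371.0, 668.0, -6.0], [174.0, 235.0]), (0.78, [628.0, 558.0, -3.0], [204.0, 169.0]), (0.76, [273.0, -204.0, -0.0], [401.0, 265.0])]
flap_left_edge [(0.86, [246.0, 343.0, 109.0], [250.0, 274.0]), (0.62, [491.0, 261.0, 103.0], [276.0, 204.0]), (0.62, [627.0, 572.0, 73.0], [194.0, 166.0]), (0.55, [364.0, 684.0, 98.0], [158.0, 238.0])]
flap_right_edge [(0.91, [383.0, 653.0, 99.0], [167.0, 232.0]), (0.9, [281.0, -217.0, 75.0], [409.0, 265.0]), (0.87, [516.0, 214.0, 102.0], [289.0, 197.0]), (0.8, [263.0, 302.0, 105.0], [262.0, 269.0])]
pin []
pin_top []
plug [(0.46, [491.0, 258.0, 12.0], [280.0, 205.0])]
brew_unit [(0.78, [537.0, -249.0, -2.0], [414.0, 195.0])]
fork [(0.58, [538.0, -250.0, 124.0], [422.0, 193.0]), (0.54, [435.0, 1.0, -1.0], [347.0, 221.0])]
fork_collar [(0.71, [537.0, -249.0, 130.0], [422.0, 193.0])]
fork_seat [(0.53, [540.0, -251.0, 126.0], [422.0, 192.0]), (0.45, [517.0, 213.0, 101.0], [289.0, 197.0])]Traceback (most recent call last):
  File "a.py", line 8, in <module>
    print(l,[(round(d['p'],2),w(c,d['point']).round().tolist(),proj(c,w(c,d['point'])).round().tolist()) for d in eyes.landmark_of(n,l)[:4]])
                                                                                                                  ~~~~~~~~~~~~~~~~^^^^^
ValueError: it knows: beaker, brew_unit, carton, cleaner, flap_left_edge, flap_right_edge, fork, fork_collar, fork_seat, gasket, pin, pin_shoulder, pin_top, plug, portafilter_cup, screwdriver, wrench
```

```bash
sed -i 's/^names=.*/names="carton flap_left_edge flap_right_edge brew_unit fork fork_collar fork_seat".split()/; s/\[.top.,.side.\]/["side"]/; s/\[:4\]/[:6]/' a.py; python3 a.py
```

```text
side [  156. -1063.   815.] 440.0528471941055
carton [(0.93, [258.0, 322.0, 1.0], [224.0, 203.0]), (0.87, [277.0, -200.0, 2.0], [259.0, 299.0]), (0.63, [510.0, 237.0, 0.0], [298.0, 204.0]), (0.62, [629.0, 558.0, 2.0], [304.0, 162.0]), (0.61, [373.0, 668.0, 3.0], [240.0, 159.0])]
flap_left_edge [(0.77, [276.0, -193.0, 78.0], [256.0, 275.0]), (0.67, [247.0, 341.0, 112.0], [217.0, 174.0]), (0.67, [621.0, 570.0, 72.0], [301.0, 146.0]), (0.63, [495.0, 260.0, 104.0], [292.0, 176.0]), (0.48, [366.0, 685.0, 103.0], [236.0, 136.0])]
flap_right_edge [(0.86, [264.0, 301.0, 109.0], [224.0, 179.0]), (0.69, [381.0, 654.0, 103.0], [240.0, 138.0]), (0.68, [517.0, 214.0, 106.0], [301.0, 180.0]), (0.62, [639.0, 550.0, 82.0], [307.0, 145.0])]
brew_unit [(0.71, [546.0, -251.0, -2.0], [361.0, 291.0])]
fork [(0.56, [543.0, -247.0, 127.0], [362.0, 253.0]), (0.53, [537.0, -250.0, 133.0], [360.0, 252.0])]
fork_collar [(0.87, [538.0, -248.0, 132.0], [360.0, 251.0])]
fork_seat [(0.55, [540.0, -249.0, 122.0], [361.0, 255.0]), (0.45, [473.0, 485.0, 1.0], [272.0, 175.0]), (0.15, [550.0, -248.0, 0.0], [362.0, 290.0])]
{'time_s': 0.95, 'joints': array([ 8.86611837e-01,  3.12913521e-01,  1.49769034e+00,  1.60045860e-05,
        1.33099151e+00, -2.23394102e-01]), 'dq': array([ 0.00057919,  0.00067871, -0.00039657, -0.00068939,  0.00068892,
       -0.00011903]), 'tau': array([-1.10656707e-03, -4.12162542e+01, -2.59905660e+01, -1.85674735e-04,
        4.23946976e-04, -1.79350542e-05]), 'eef_pos': array([233.45768245, 470.2510271 , 256.290895  ]), 'ee_rot': array([-7.58120852e-06,  2.28364143e-01,  9.73575790e-01,  2.18846412e-06]), 'force': array([-0.67176342,  0.72420128, -1.08315024]), 'wrist_torque': array([-0.02652194,  0.00439638, -0.01718851]), 'grip_force': 0.0, 'grip_width': 1.0004907959197826}
```

View pics/top0.png

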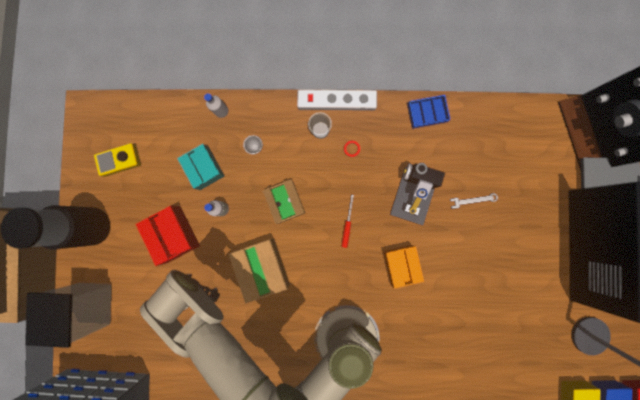

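View pics/side0.png

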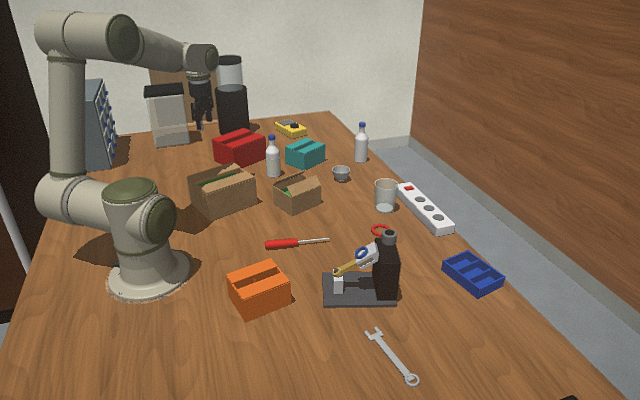

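The two brown cartons are at top pixels (285,200) and (258,268). The red (166,235), turquoise (200,166) and orange (404,267) ones are ruled out. The smaller brown one at (285,200), about (508,238) in world, is the one meant. I'm moving the wrist camera over it to confirm.

Request:
step_arm:
  increments:
    - {"dx":-0.98,"dy":-0.25,"dz":-0.14}
    - {"dx":-0.98,"dy":-0.25,"dz":-0.14}
    - {"dx":-0.98,"dy":-0.25,"dz":-0.14}
    - {"dx":-0.98,"dy":-0.25,"dz":-0.14}
    - {"dx":-0.98,"dy":-0.25,"dz":-0.14}
  fingers: 0

```text
invalid input at $.increments[0]: expected keys dx, dy, dz, wx, wy, wz
```

Request:
step_arm:
  increments:
    - {"dx":-0.98,"dy":-0.25,"dz":-0.14}
    - {"dx":-0.98,"dy":-0.25,"dz":-0.14}
    - {"dx":-0.98,"dy":-0.25,"dz":-0.14}
    - {"dx":-0.98,"dy":-0.25,"dz":-0.14}
    - {"dx":-0.98,"dy":-0.25,"dz":-0.14}

```text
invalid input at $.increments[0]: expected keys dx, dy, dz, wx, wy, wz
```

Request:
step_arm:
  increments:
    - {"dx":-0.98,"dy":-0.25,"dz":-0.14}
    - {"dx":-0.98,"dy":-0.25,"dz":-0.14}
    - {"wz":1}
    - {"wz":1}
    - {"wz":1}

```text
invalid input at $.increments[0]: expected keys dx, dy, dz, wx, wy, wz
```

Request:
step_arm:
  increments:
    - {"wz":1}
    - {"wz":1}
    - {"wz":1}
    - {"wz":0}

```text
invalid input at $.increments[0]: expected keys dx, dy, dz, wx, wy, wz
```

```bash
cat > b.py <<'E'
from h import *
import sys
c=cam('wrist'); cv2.imwrite(f'pics/{sys.argv[1]}.png',c['frame'])
s=ctrl.sense(); print(s['time_s'],s['eef_pos'].round(1),rot(s['ee_rot']).as_matrix().round(3).tolist(),s['force'].round(1))
print(np.array(c['tool_from_camera']).round(2).tolist(),c['fx'])
for l in sys.argv[2:]:
    print(l,[(round(d['p'],2),w(c,d['point']).round(1).tolist(),proj(c,w(c,d['point'])).round().tolist()) for d in eyes.landmark_of('wrist',l)[:3]])
E
python3 b.py w1 carton flap_left_edge flap_right_edge pin_top pin plug
```

```text
1.0 [233.4 470.2 256.3] [[-0.896, 0.445, -0.0], [0.445, 0.896, 0.0], [0.0, -0.0, -1.0]] [-0.7 -0.6  0.5]
[[0.0, -0.95, -0.32, 82.9], [1.0, 0.0, -0.0, -0.68], [0.0, -0.32, 0.95, -117.46], [0.0, 0.0, 0.0, 1.0]] 302.2219809570934
carton [(0.81, [256.5, 319.9, -1.7], [227.0, 230.0]), (0.74, [503.9, 239.2, 0.1], [265.0, 374.0]), (0.69, [372.4, 668.3, 3.2], [502.0, 196.0])]
flap_left_edge [(0.86, [249.0, 338.9, 108.4], [208.0, 262.0]), (0.63, [367.9, 687.8, 94.7], [572.0, 212.0])]
flap_right_edge [(0.85, [384.6, 654.6, 103.7], [550.0, 243.0]), (0.73, [264.9, 302.6, 107.0], [187.0, 287.0])]
pin_top []
pin []
plug []
```

View pics/w1.png

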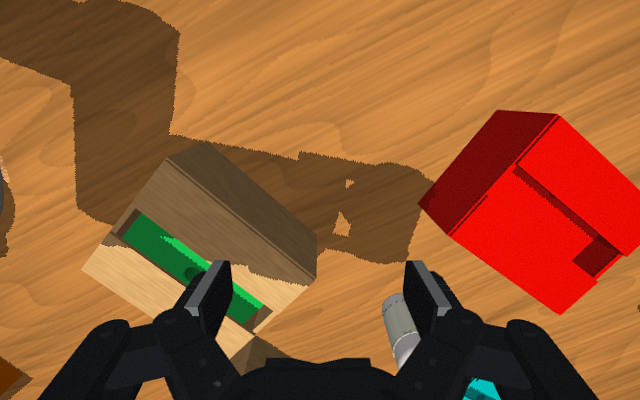

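Request:
step_arm:
  increments:
    - {"dx":-1,"dy":-0.28,"dz":-0.12,"wx":0,"wy":0,"wz":0}
    - {"dx":-1,"dy":-0.28,"dz":-0.12,"wx":0,"wy":0,"wz":0}
    - {"dx":-1,"dy":-0.28,"dz":-0.12,"wx":0,"wy":0,"wz":0}
    - {"dx":-1,"dy":-0.28,"dz":-0.12,"wx":0,"wy":0,"wz":0}
    - {"dx":-1,"dy":-0.28,"dz":-0.12,"wx":0,"wy":0,"wz":0}

```text
time_s: 1.8
eef_pos: [330.6, 382.6, 271.5]
ee_rot: [0.0, 0.228, 0.974, 0.0]
force: [0.5, 0.7, -0.0]
grip_width: 1.0
grip_force: 0.0
```

Request:
step_arm:
  increments:
    - {"dx":-1,"dy":-0.28,"dz":-0.12,"wx":0,"wy":0,"wz":0}
    - {"dx":-1,"dy":-0.28,"dz":-0.12,"wx":0,"wy":0,"wz":0}
    - {"dx":-1,"dy":-0.28,"dz":-0.12,"wx":0,"wy":0,"wz":0}
    - {"dx":-1,"dy":-0.28,"dz":-0.12,"wx":0,"wy":0,"wz":0}
    - {"dx":-1,"dy":-0.28,"dz":-0.12,"wx":0,"wy":0,"wz":0}

```text
time_s: 2.3
eef_pos: [427.0, 295.6, 286.4]
ee_rot: [0.0, 0.228, 0.974, 0.0]
force: [0.7, -0.1, -0.6]
grip_width: 1.0
grip_force: 0.0
```

Request:
step_arm:
  increments:
    - {"dx":-1,"dy":-0.28,"dz":-0.12,"wx":0,"wy":0,"wz":0}
    - {"dx":-1,"dy":-0.28,"dz":-0.12,"wx":0,"wy":0,"wz":0}
    - {"dx":-1,"dy":-0.28,"dz":-0.12,"wx":0,"wy":0,"wz":0}
    - {"dx":-1,"dy":-0.28,"dz":-0.12,"wx":0,"wy":0,"wz":0}
    - {"dx":-1,"dy":-0.28,"dz":-0.12,"wx":0,"wy":0,"wz":0}

```text
time_s: 2.8
eef_pos: [523.4, 208.6, 301.4]
ee_rot: [-0.0, 0.228, 0.974, 0.0]
force: [0.0, 0.1, -0.5]
grip_width: 1.001
grip_force: 0.0
```

Request:
step_arm:
  increments:
    - {"dx":0,"dy":0,"dz":0,"wx":0,"wy":0,"wz":1}
    - {"dx":0,"dy":0,"dz":0,"wx":0,"wy":0,"wz":1}
    - {"dx":0,"dy":0,"dz":0,"wx":0,"wy":0,"wz":1}
    - {"dx":0,"dy":0,"dz":0,"wx":0,"wy":0,"wz":1}
    - {"dx":0,"dy":0,"dz":0,"wx":0,"wy":0,"wz":1}

```text
time_s: 3.3
eef_pos: [522.7, 209.4, 301.2]
ee_rot: [-0.0, 0.474, 0.88, -0.0]
force: [-0.2, 0.4, -0.3]
grip_width: 1.002
grip_force: 0.0
```

Request:
step_arm:
  increments:
    - {"dx":0,"dy":0,"dz":0,"wx":0,"wy":0,"wz":1}
    - {"dx":0,"dy":0,"dz":0,"wx":0,"wy":0,"wz":0}
    - {"dx":0,"dy":0,"dz":0,"wx":0,"wy":0,"wz":0}

```text
time_s: 3.6
eef_pos: [522.6, 209.5, 301.3]
ee_rot: [-0.0, 0.517, 0.856, -0.0]
force: [0.3, -0.2, 0.0]
grip_width: 1.002
grip_force: 0.0
```

```bash
python3 b.py w2 carton flap_left_edge flap_right_edge pin_top pin plug
```

```text
3.65 [522.6 209.4 301.3] [[-0.466, 0.885, -0.0], [0.885, 0.466, -0.0], [0.0, -0.0, -1.0]] [ 0.8 -0.6  0.4]
[[0.0, -0.95, -0.32, 82.6], [1.0, 0.0, -0.0, -0.24], [0.0, -0.32, 0.95, -117.46], [0.0, 0.0, 0.0, 1.0]] 302.2219809570934
carton [(0.75, [502.6, 240.8, -2.5], [316.0, 133.0]), (0.66, [277.9, -205.8, 0.5], [77.0, 309.0])]
flap_left_edge [(0.77, [495.2, 264.5, 104.7], [319.0, 120.0]), (0.64, [274.3, -186.0, 74.5], [40.0, 331.0])]
flap_right_edge [(0.94, [518.3, 211.2, 106.3], [315.0, 176.0]), (0.77, [285.9, -217.6, 75.0], [43.0, 349.0])]
pin_top [(0.7, [513.7, 214.3, 59.5], [313.0, 163.0])]
pin [(0.56, [511.8, 213.1, 19.0], [312.0, 157.0])]
plug [(0.43, [495.1, 262.0, 16.0], [318.0, 117.0]), (0.26, [497.8, 263.3, 106.8], [321.0, 123.0])]
```

View pics/w2.png

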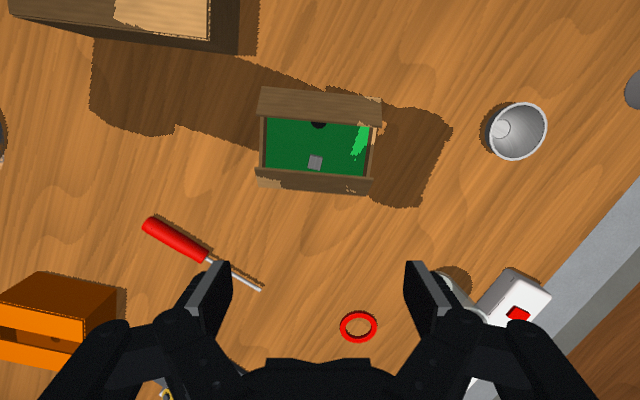

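```bash
cat > c.py <<'E'
from h import *
im=cv2.imread('pics/w2.png')
cv2.imwrite('pics/w2c.png',cv2.resize(im[75:205,240:400],None,fx=4.6,fy=4.6,interpolation=cv2.INTER_CUBIC))
c=cam('wrist')
for l,z in (('pin',60),('flap_left_edge',100),('flap_right_edge',100),('carton',74)):
    for d in eyes.cut_out('wrist',l)[:1]:
        m=d['mask']; ys,xs=np.nonzero(m)
        b=cv2.boxPoints(cv2.minAreaRect(np.c_[xs,ys].astype(np.float32)))
        P=np.array([onz(c,u,z)[:2] for u in b]); e=np.diff(P,axis=0)
        print(l,round(d['p'],2),m.sum(),b.round(1).tolist(),P.mean(0).round(1),np.linalg.norm(e,axis=1).round(1),np.degrees(np.arctan2(e[:,1],e[:,0])).round(1))
E
python3 c.py
```

```text
pin 0.54 188 [[306.8999938964844, 168.60000610351562], [309.79998779296875, 154.1999969482422], [322.79998779296875, 156.8000030517578], [320.0, 171.1999969482422]] [515.4 215.4] [17.9 15.9 18. ] [105.9  16.3 -73.3]
flap_left_edge 0.88 1980 [[-4.599999904632568, 325.20001220703125], [0.20000000298023224, 302.0], [87.19999694824219, 320.20001220703125], [82.30000305175781, 343.3999938964844]] [ 288.6 -136.3] [ 43.1 113.2  42.7] [ 88.8  14.  -86. ]
flap_right_edge 0.98 2298 [[252.1999969482422, 187.0], [254.1999969482422, 166.3000030517578], [373.1000061035156, 177.5], [371.20001220703125, 198.10000610351562]] [520.1 202.7] [ 23.3 129.1  23.6] [108.6  22.2 -64.2]
carton 0.89 11574 [[247.6999969482422, 185.89999389648438], [257.3999938964844, 85.19999694824219], [383.79998779296875, 97.30000305175781], [374.1000061035156, 198.10000610351562]] [505.3 237.5] [113.6 136.6 114.9] [108.2  22.4 -64.2]
```

View pics/w2c.png

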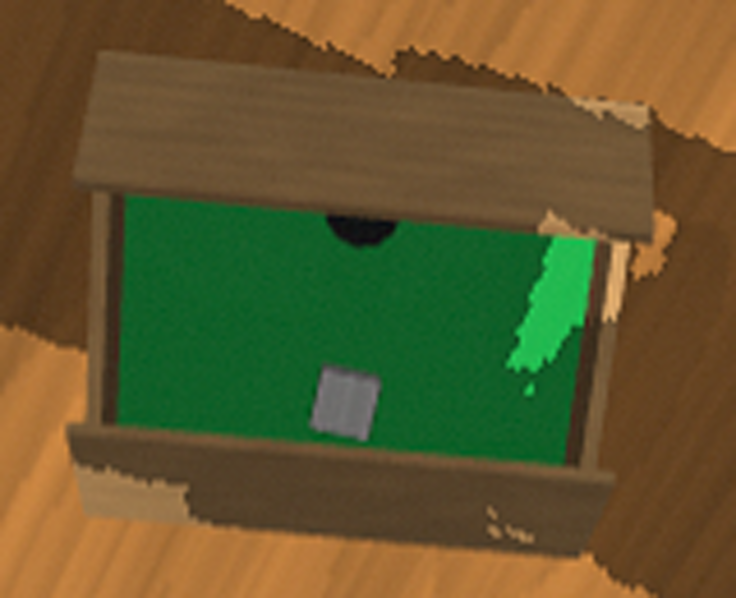

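Request:
step_arm:
  increments:
    - {"dx":0.67,"dy":-0.04,"dz":0,"wx":0,"wy":0,"wz":0}
    - {"dx":0.67,"dy":-0.04,"dz":0,"wx":0,"wy":0,"wz":0.9}
    - {"dx":0,"dy":0,"dz":1,"wx":0,"wy":0,"wz":0}
    - {"dx":0,"dy":0,"dz":1,"wx":0,"wy":0,"wz":0}
    - {"dx":0,"dy":0,"dz":1,"wx":0,"wy":0,"wz":0}
  fingers: 0

```text
time_s: 4.7
eef_pos: [504.7, 239.1, 225.6]
ee_rot: [0.0, 0.557, 0.83, 0.0]
force: [0.6, 0.7, -0.5]
grip_width: 0.143
grip_force: 0.0
```

Request:
step_arm:
  increments:
    - {"dx":0,"dy":0,"dz":0.5,"wx":0,"wy":0,"wz":0}
    - {"dx":0,"dy":0,"dz":0.5,"wx":0,"wy":0,"wz":0}
    - {"dx":0,"dy":0,"dz":0,"wx":0,"wy":0,"wz":0}

```text
time_s: 5.0
eef_pos: [504.9, 238.4, 200.3]
ee_rot: [-0.001, 0.558, 0.83, -0.001]
force: [0.4, 0.3, -0.4]
grip_width: -0.002
grip_force: 0.0
```

Request:
step_arm:
  increments:
    - {"dx":0,"dy":0,"dz":0.9,"wx":0,"wy":0,"wz":0}
    - {"dx":0,"dy":0,"dz":0.9,"wx":0,"wy":0,"wz":0}
    - {"dx":0,"dy":0,"dz":0.9,"wx":0,"wy":0,"wz":0}
    - {"dx":0,"dy":0,"dz":0.9,"wx":0,"wy":0,"wz":0}
    - {"dx":0,"dy":0,"dz":0,"wx":0,"wy":0,"wz":0}

```text
time_s: 5.5
eef_pos: [504.6, 238.1, 109.8]
ee_rot: [-0.001, 0.558, 0.83, -0.001]
force: [0.3, -0.2, -0.5]
grip_width: 0.001
grip_force: 0.0
```

Request:
step_arm:
  increments:
    - {"dx":0.4,"dy":0,"dz":0,"wx":0,"wy":0,"wz":0}
    - {"dx":0.4,"dy":0,"dz":0,"wx":0,"wy":0,"wz":0}
    - {"dx":0.4,"dy":0,"dz":0,"wx":0,"wy":0,"wz":0}

```text
time_s: 5.8
eef_pos: [494.3, 267.1, 112.8]
ee_rot: [0.001, 0.558, 0.83, 0.001]
force: [0.5, -1.6, 0.7]
grip_width: 0.0
grip_force: 0.4
```

Request:
step_arm:
  increments:
    - {"dx":0.4,"dy":0,"dz":0,"wx":0,"wy":0,"wz":0}
    - {"dx":0.4,"dy":0,"dz":0,"wx":0,"wy":0,"wz":0}
    - {"dx":0.3,"dy":0,"dz":0,"wx":0,"wy":0,"wz":0}
    - {"dx":0,"dy":0,"dz":0,"wx":0,"wy":0,"wz":0}

```text
time_s: 6.2
eef_pos: [483.1, 292.4, 111.3]
ee_rot: [-0.0, 0.557, 0.83, 0.0]
force: [0.1, -0.1, -0.5]
grip_width: -0.001
grip_force: 0.0
```

Request:
step_arm:
  increments:
    - {"dx":-0.9,"dy":0,"dz":0,"wx":0,"wy":0,"wz":0}
    - {"dx":-0.9,"dy":0,"dz":0,"wx":0,"wy":0,"wz":0}
    - {"dx":-0.5,"dy":0,"dz":0,"wx":0,"wy":0,"wz":0}
    - {"dx":-0.4,"dy":0,"dz":0,"wx":0,"wy":0,"wz":0}
    - {"dx":-0.4,"dy":0,"dz":0,"wx":0,"wy":0,"wz":0}

```text
time_s: 6.7
eef_pos: [513.1, 219.5, 111.4]
ee_rot: [-0.0, 0.558, 0.83, 0.0]
force: [-1.1, 1.1, 1.9]
grip_width: 0.003
grip_force: 0.9
```

Request:
step_arm:
  increments:
    - {"dx":-0.4,"dy":0,"dz":0,"wx":0,"wy":0,"wz":0}
    - {"dx":-0.4,"dy":0,"dz":0,"wx":0,"wy":0,"wz":0}
    - {"dx":-0.4,"dy":0,"dz":0,"wx":0,"wy":0,"wz":0}
    - {"dx":-0.4,"dy":0,"dz":0,"wx":0,"wy":0,"wz":0}
    - {"dx":0,"dy":0,"dz":0,"wx":0,"wy":0,"wz":0}

```text
time_s: 7.2
eef_pos: [528.6, 181.4, 111.3]
ee_rot: [0.0, 0.558, 0.83, -0.0]
force: [0.2, -0.1, -0.5]
grip_width: -0.002
grip_force: 0.0
```

Request:
step_arm:
  increments:
    - {"dx":0.5,"dy":0,"dz":-0.6,"wx":0,"wy":0,"wz":0}
    - {"dx":0,"dy":0,"dz":-1,"wx":0,"wy":0,"wz":0}
    - {"dx":0,"dy":0,"dz":-1,"wx":0,"wy":0,"wz":0}
    - {"dx":0,"dy":0,"dz":-1,"wx":0,"wy":0,"wz":0}
    - {"dx":0,"dy":0,"dz":-0.4,"wx":0,"wy":0,"wz":0}
  fingers: 30

```text
time_s: 7.7
eef_pos: [523.9, 194.4, 213.6]
ee_rot: [0.001, 0.558, 0.83, 0.001]
force: [1.3, -0.2, -0.2]
grip_width: 0.355
grip_force: 0.0
```

Request:
step_arm:
  increments:
    - {"dx":0,"dy":0,"dz":0,"wx":0,"wy":0,"wz":0.8}
    - {"dx":0,"dy":0,"dz":0,"wx":0,"wy":0,"wz":0}

```text
time_s: 7.9
eef_pos: [523.2, 194.2, 210.8]
ee_rot: [-0.0, 0.592, 0.806, -0.0]
force: [-0.9, -0.1, -1.0]
grip_width: 0.356
grip_force: 0.0
```

```bash
cat > d.py <<'E'
from h import *
import sys
c=cam('wrist'); cv2.imwrite(f'pics/{sys.argv[1]}.png',c['frame'])
s=ctrl.sense(); print(s['time_s'],s['eef_pos'].round(1),rot(s['ee_rot']).as_matrix().round(3).tolist(),s['force'].round(1),s['grip_width'])
for l in sys.argv[2:]:
    print(l,[(round(d['p'],2),w(c,d['point']).round(1).tolist(),proj(c,w(c,d['point'])).round().tolist()) for d in eyes.landmark_of('wrist',l)[:2]])
for d in eyes.cut_out('wrist','pin')[:1]:
        m=d['mask']; ys,xs=np.nonzero(m); z=60
        b=cv2.boxPoints(cv2.minAreaRect(np.c_[xs,ys].astype(np.float32)))
        P=np.array([onz(c,u,z)[:2] for u in b]); e=np.diff(P,axis=0)
        print(round(d['p'],2),m.sum(),b.round(1).tolist(),P.mean(0).round(1),np.linalg.norm(e,axis=1).round(1),np.degrees(np.arctan2(e[:,1],e[:,0])).round(1))
        x0,y0=max(int(xs.mean())-100,0),max(int(ys.mean())-75,0)
E
python3 d.py w3 flap_left_edge flap_right_edge pin_top pin_shoulder plug
```

```text
7.95 [523.1 194.2 210.6] [[-0.3, 0.954, -0.001], [0.954, 0.3, -0.0], [0.0, -0.001, -1.0]] [-0.9 -0.7  0.4] 0.3493641751070571
flap_left_edge [(0.82, [474.3, 315.8, 102.3], [302.0, 22.0])]
flap_right_edge [(0.55, [538.0, 156.2, 96.4], [321.0, 250.0])]
pin_top [(0.87, [513.6, 211.6, 63.4], [314.0, 172.0])]
pin_shoulder [(0.89, [516.7, 213.1, 43.6], [317.0, 167.0])]
plug [(0.82, [498.0, 261.4, 12.8], [314.0, 109.0])]
0.67 303 [[308.0, 158.0], [324.0, 158.0], [324.0, 176.0], [308.0, 176.0]] [514.6 215.9] [14.3 16.6 14.6] [  17.4  -72.3 -162.6]
```

View pics/w3.png

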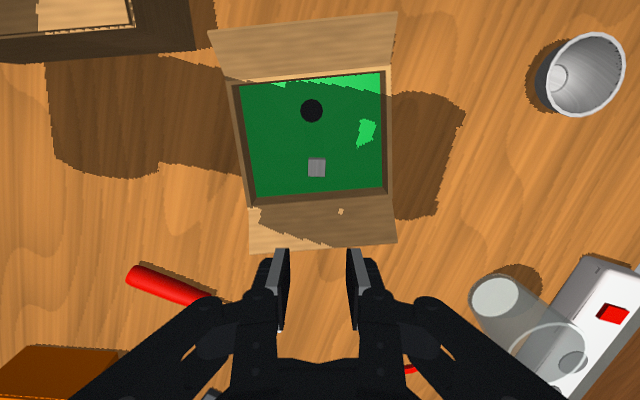

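Both flaps stand well past upright: left edge at row ~20, right edge at row ~245. The pin head is at (316,167) and the plug at (312,110). Going down to the pin now.

Request:
step_arm:
  increments:
    - {"dx":0.88,"dy":-0.06,"dz":0,"wx":0,"wy":0,"wz":0}
    - {"dx":0,"dy":0,"dz":1,"wx":0,"wy":0,"wz":0}
    - {"dx":0,"dy":0,"dz":1,"wx":0,"wy":0,"wz":0}
    - {"dx":0,"dy":0,"dz":1,"wx":0,"wy":0,"wz":0}
    - {"dx":0,"dy":0,"dz":1,"wx":0,"wy":0,"wz":0}
  fingers: 32

```text
time_s: 8.75
eef_pos: [515.2, 214.8, 110.3]
ee_rot: [0.0, 0.592, 0.806, 0.0]
force: [0.3, 1.0, -0.1]
grip_width: 0.375
grip_force: 0.0
```

Request:
step_arm:
  increments:
    - {"dx":0,"dy":0,"dz":0.6,"wx":0,"wy":0,"wz":0}
    - {"dx":0,"dy":0,"dz":0.5,"wx":0,"wy":0,"wz":0}
    - {"dx":0,"dy":0,"dz":0,"wx":0,"wy":0,"wz":0}

```text
time_s: 9.05
eef_pos: [514.7, 214.6, 82.4]
ee_rot: [-0.001, 0.592, 0.806, -0.001]
force: [0.0, -0.6, 0.3]
grip_width: 0.376
grip_force: 0.0
```

Request:
step_arm:
  increments:
    - {"dx":0,"dy":0,"dz":0.17,"wx":0,"wy":0,"wz":0}
    - {"dx":0,"dy":0,"dz":0,"wx":0,"wy":0,"wz":0}

```text
time_s: 9.25
eef_pos: [515.5, 214.8, 79.8]
ee_rot: [0.0, 0.592, 0.806, 0.0]
force: [0.2, 0.5, 0.5]
grip_width: 0.373
grip_force: 0.0
```

Request:
step_arm:
  increments:
    - {"dx":0,"dy":0,"dz":0,"wx":0,"wy":0,"wz":0}
    - {"dx":0,"dy":0,"dz":0,"wx":0,"wy":0,"wz":0}
    - {"dx":0,"dy":0,"dz":0,"wx":0,"wy":0,"wz":0}
    - {"dx":0,"dy":0,"dz":0,"wx":0,"wy":0,"wz":0}
    - {"dx":0,"dy":0,"dz":0,"wx":0,"wy":0,"wz":0}
  fingers: 0
  squeeze: 70

```text
time_s: 9.75
eef_pos: [515.6, 214.9, 80.4]
ee_rot: [0.0, 0.592, 0.806, 0.0]
force: [-2.0, 0.1, 5.6]
grip_width: 0.148
grip_force: 68.5
```

Request:
step_arm:
  increments:
    - {"dx":0,"dy":0,"dz":-0.4,"wx":0,"wy":0,"wz":0}
    - {"dx":0,"dy":0,"dz":-0.6,"wx":0,"wy":0,"wz":0}
    - {"dx":0,"dy":0,"dz":-1,"wx":0,"wy":0,"wz":0}
    - {"dx":0,"dy":0,"dz":-1,"wx":0,"wy":0,"wz":0}
    - {"dx":0,"dy":0,"dz":-1,"wx":0,"wy":0,"wz":0}

```text
time_s: 10.25
eef_pos: [515.2, 214.7, 181.1]
ee_rot: [0.0, 0.592, 0.806, 0.0]
force: [0.7, 0.8, -0.0]
grip_width: 0.14
grip_force: 68.4
```

Request:
step_arm:
  increments:
    - {"dx":0,"dy":0,"dz":-1,"wx":0,"wy":0,"wz":0}
    - {"dx":0,"dy":0,"dz":-1,"wx":0,"wy":0,"wz":0}
    - {"dx":0,"dy":0,"dz":-1,"wx":0,"wy":0,"wz":0}
    - {"dx":0,"dy":0,"dz":-0.6,"wx":0,"wy":0,"wz":0}
    - {"dx":0,"dy":0,"dz":0,"wx":0,"wy":0,"wz":0}

```text
time_s: 10.75
eef_pos: [515.8, 214.9, 272.1]
ee_rot: [0.002, 0.592, 0.806, 0.002]
force: [-0.0, 0.5, -0.5]
grip_width: 0.148
grip_force: 68.5
```

```bash
cat > e.py <<'E'
from h import *
for n in ['wrist','side']:
    c=cam(n); s=ctrl.sense(); cv2.imwrite(f'pics/{n}4.png',c['frame']); R=rot(s['ee_rot']).as_matrix()
    if n=='wrist': print(s['time_s'],s['eef_pos'].round(1),s['force'].round(1),s['grip_width'])
    for l in ['pin','pin_shoulder','pin_top']:
        for d in eyes.landmark_of(n,l)[:2]: X=w(c,d['point']); print(n,l,round(d['p'],2),X.round(1),'tool',(R.T@(X-s['eef_pos'])).round(1),proj(c,X).round())
    if n=='side':
        u=proj(c,s['eef_pos']).astype(int); print(u)
        cr=cv2.resize(c['frame'][u[1]-40:u[1]+60,u[0]-60:u[0]+60],None,fx=4,fy=4)
    else: cr=cv2.resize(c['frame'][180:400,200:440],None,fx=400/220*1.0,fy=400/220)
    n=='wrist' and globals().update(A=cr)
cv2.imwrite('pics/grip.png',np.hstack([A[:400,:],cr[:400]])[:, :800] if False else np.hstack([cv2.resize(A,(400,366)),cv2.resize(cr,(400,366))]))
E
python3 e.py
```

```text
10.8 [515.4 214.8 270.2] [ 0.2  0.1 -1.1] 0.14645602427288518
wrist pin 0.86 [516.5 215.7 212.1] tool [ 0.6  1.3 58.2] [319. 232.]
wrist pin_shoulder 0.95 [515.  213.5 237.5] tool [-1.1 -0.8 32.8] [315. 254.]
wrist pin_shoulder 0.72 [511.1 215.4 207.7] tool [ 1.8 -4.  62.5] [311. 228.]
wrist pin_top 0.94 [513.7 215.5 251.1] tool [ 1.2 -1.4 19.1] [314. 263.]
side pin 0.55 [516.7 217.7 208.8] tool [ 2.3  2.7 59.6] [300. 152.]
side pin 0.28 [789.6 112.   -1.2] tool [-180.2  231.9  269.1] [385. 209.]
side pin_shoulder 0.62 [518.3 213.7 240.6] tool [-2.   2.9 27.8] [301. 144.]
side pin_top 0.58 [515.7 217.3 247.5] tool [ 2.2  1.5 21. ] [300. 142.]
side pin_top 0.46 [520.6 213.9 237.4] tool [-2.5  5.2 31.1] [302. 145.]
[299 135]
```

View pics/grip.png

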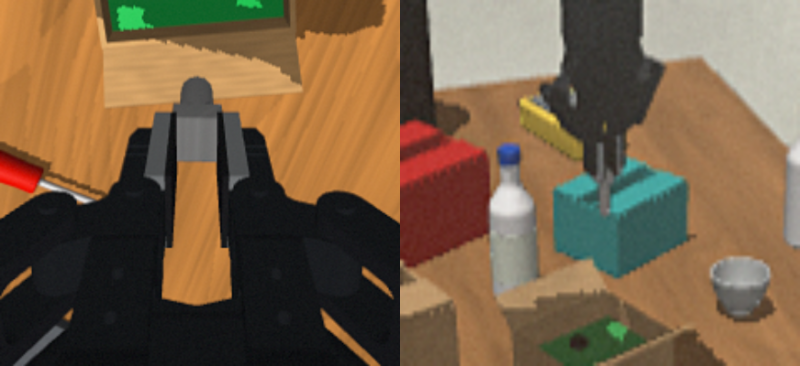

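The wrist crop shows the pin held straight between the pads with its nose clear. The side crop shows the plug still in its socket. Next I carry it over to the brew unit and turn it.

Request:
step_arm:
  increments:
    - {"dx":-1,"dy":-0.27,"dz":-0.03,"wx":0,"wy":0,"wz":0}
    - {"dx":-1,"dy":-0.27,"dz":-0.03,"wx":0,"wy":0,"wz":0}
    - {"dx":-1,"dy":-0.27,"dz":-0.03,"wx":0,"wy":0,"wz":0}
    - {"dx":-1,"dy":-0.27,"dz":-0.03,"wx":0,"wy":0,"wz":0}
    - {"dx":-1,"dy":-0.27,"dz":-0.03,"wx":0,"wy":0,"wz":0}

```text
time_s: 11.65
eef_pos: [520.4, 84.4, 273.1]
ee_rot: [-0.0, 0.592, 0.806, -0.0]
force: [0.0, -0.0, -0.3]
grip_width: 0.147
grip_force: 68.5
```

Request:
step_arm:
  increments:
    - {"dx":-1,"dy":-0.27,"dz":-0.03,"wx":0,"wy":0,"wz":0}
    - {"dx":-1,"dy":-0.27,"dz":-0.03,"wx":0,"wy":0,"wz":0}
    - {"dx":-1,"dy":-0.27,"dz":-0.03,"wx":0,"wy":0,"wz":0}
    - {"dx":-1,"dy":-0.27,"dz":-0.03,"wx":0,"wy":0,"wz":0}
    - {"dx":-1,"dy":-0.27,"dz":-0.03,"wx":0,"wy":0,"wz":0}

```text
time_s: 12.15
eef_pos: [525.5, -45.0, 276.8]
ee_rot: [-0.0, 0.592, 0.806, -0.0]
force: [0.6, -0.7, -0.9]
grip_width: 0.148
grip_force: 68.5
```

Request:
step_arm:
  increments:
    - {"dx":-1,"dy":-0.27,"dz":-0.03,"wx":0,"wy":0,"wz":0}
    - {"dx":-1,"dy":-0.27,"dz":-0.03,"wx":0,"wy":0,"wz":0}
    - {"dx":-1,"dy":-0.27,"dz":-0.03,"wx":0,"wy":0,"wz":0}
    - {"dx":-1,"dy":-0.27,"dz":-0.03,"wx":0,"wy":0,"wz":0}
    - {"dx":-1,"dy":-0.27,"dz":-0.03,"wx":0,"wy":0,"wz":0}

```text
time_s: 12.65
eef_pos: [530.7, -174.4, 280.6]
ee_rot: [-0.0, 0.592, 0.806, -0.0]
force: [0.5, 0.0, -0.1]
grip_width: 0.148
grip_force: 68.5
```

Request:
step_arm:
  increments:
    - {"dx":-1,"dy":-0.27,"dz":-0.03,"wx":0,"wy":0,"wz":0}
    - {"dx":-1,"dy":-0.27,"dz":-0.03,"wx":0,"wy":0,"wz":0}
    - {"dx":-1,"dy":-0.27,"dz":-0.03,"wx":0,"wy":0,"wz":0}
    - {"dx":0,"dy":0,"dz":0,"wx":0,"wy":0,"wz":-1}
    - {"dx":0,"dy":0,"dz":0,"wx":0,"wy":0,"wz":-1}

```text
time_s: 13.15
eef_pos: [533.7, -251.7, 282.4]
ee_rot: [-0.0, 0.503, 0.864, 0.0]
force: [0.7, -0.9, 0.4]
grip_width: 0.145
grip_force: 68.5
```

Request:
step_arm:
  increments:
    - {"dx":0,"dy":0,"dz":0,"wx":0,"wy":0,"wz":-1}
    - {"dx":0,"dy":0,"dz":0,"wx":0,"wy":0,"wz":-1}
    - {"dx":0,"dy":0,"dz":0,"wx":0,"wy":0,"wz":-1}
    - {"dx":0,"dy":0,"dz":0,"wx":0,"wy":0,"wz":-1}
    - {"dx":0,"dy":0,"dz":0,"wx":0,"wy":0,"wz":-1}

```text
time_s: 13.65
eef_pos: [533.9, -250.9, 282.7]
ee_rot: [-0.0, 0.262, 0.965, 0.0]
force: [0.9, 0.2, -1.4]
grip_width: 0.149
grip_force: 68.5
```

Request:
step_arm:
  increments:
    - {"dx":0,"dy":0,"dz":0,"wx":0,"wy":0,"wz":-1}
    - {"dx":0,"dy":0,"dz":0,"wx":0,"wy":0,"wz":-1}
    - {"dx":0,"dy":0,"dz":0,"wx":0,"wy":0,"wz":0}
    - {"dx":0,"dy":0,"dz":0,"wx":0,"wy":0,"wz":0}

```text
time_s: 14.05
eef_pos: [533.9, -250.9, 282.8]
ee_rot: [-0.0, 0.163, 0.987, 0.0]
force: [0.2, 0.4, -0.0]
grip_width: 0.147
grip_force: 68.5
```

```bash
cat > f.py <<'E'
from h import *
import sys,pickle
s=ctrl.sense(); c=cam('wrist'); cv2.imwrite(f'pics/{sys.argv[1]}.png',c['frame']); pickle.dump(c,open(f'{sys.argv[1]}.pkl','wb'))
print(s['time_s'],s['eef_pos'].round(1),rot(s['ee_rot']).as_matrix().round(3).tolist(),s['force'].round(1),s['joints'].round(2))
for l in ['fork_collar','fork_seat','fork','brew_unit','pin','pin_shoulder','pin_top']:
    print(l,[(round(d['p'],2),w(c,d['point']).round(1).tolist(),proj(c,w(c,d['point'])).round().tolist()) for d in eyes.landmark_of('wrist',l)[:2]])
E
python3 f.py w5
```

```text
14.05 [ 533.9 -250.9  282.8] [[-0.947, 0.322, -0.0], [0.322, 0.947, 0.0], [0.0, 0.0, -1.0]] [ 0.2  0.4 -0. ] [-0.64  0.44  1.24  0.    1.46 -1.88]
fork_collar [(0.86, [540.0, -244.6, 130.7], [327.0, 196.0])]
fork_seat [(0.92, [542.4, -248.7, 122.8], [323.0, 197.0])]
fork [(0.72, [546.2, -249.0, 122.5], [324.0, 200.0])]
brew_unit [(0.75, [544.4, -248.3, 0.8], [323.0, 170.0])]
pin [(0.9, [530.2, -250.6, 222.0], [317.0, 228.0])]
pin_shoulder [(0.64, [531.0, -252.6, 246.4], [315.0, 248.0]), (0.42, [535.7, -245.2, 128.4], [325.0, 191.0])]
pin_top [(0.93, [535.3, -252.0, 261.4], [318.0, 268.0]), (0.24, [715.6, -9.0, 1.3], [516.0, 228.0])]
```

View pics/w5.png

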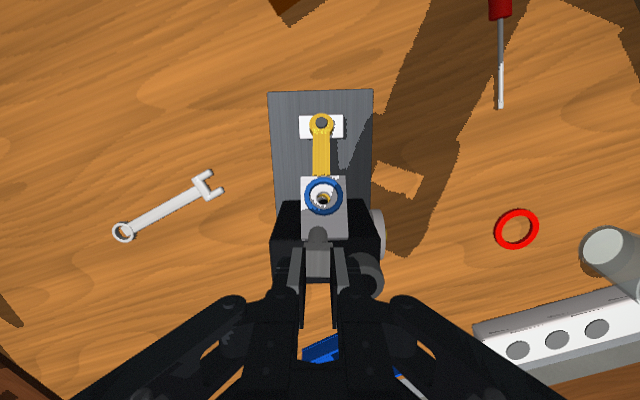

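The picture shows the blue collar at (323,196), with the brass link running up to (321,123) and the base plate's top edge from (267,93) to (373,88). The pin nose is at (317,230). I'll fit the collar silhouette and the plate edge to get the fork pose.

```bash
cat > g.py <<'E'
from h import *
import pickle,sys
from scipy.optimize import least_squares
TH=np.arange(0,2*np.pi,np.pi/12); D=np.c_[np.cos(TH),np.sin(TH)]
def blue(im,u,r):
    h=cv2.cvtColor(im,cv2.COLOR_BGR2HSV); m=((h[...,0]>100)&(h[...,0]<125)&(h[...,1]>110)&(h[...,2]>40))
    k=np.zeros_like(m); k[max(0,int(u[1]-r)):int(u[1]+r),max(0,int(u[0]-r)):int(u[0]+r)]=1; m=(m&k).astype(np.uint8)
    n,L,st,_=cv2.connectedComponentsWithStats(m); i=1+np.argmax(st[1:,4]); ys,xs=np.nonzero(L==i); return np.c_[xs,ys].astype(float)
def axes(yaw):
    bx=np.array([np.cos(yaw),np.sin(yaw),0]);by=np.array([-np.sin(yaw),np.cos(yaw),0]);a=np.radians(35)
    fz=-np.sin(a)*bx+np.cos(a)*np.array([0,0,1]); return np.c_[np.cross(by,fz),by,fz]
def model(c,X,F):
    t=np.linspace(0,2*np.pi,48); P=[X+F@np.r_[18.5*np.cos(q),18.5*np.sin(q),z] for z in (0,9) for q in t]
    return np.array([proj(c,p) for p in P])
def supp(p): return (p@D.T).max(0)
def fit(views,yaw):
    F=axes(yaw); obs=[]
    for c,u,r,wt in views:
        b=blue(c['frame'],u,r); obs.append((c,supp(b)+0.5*np.abs(D).sum(1)*0.8,wt,len(b)))
    f=lambda X:np.concatenate([(supp(model(c,X[:3],F)+0.0)-o+0)*wt for c,o,wt,_ in obs])
    s=least_squares(f,[540,-248,125],loss='soft_l1'); return s.x,[n for *_,n in obs],[np.abs(f(s.x)[i*24:(i+1)*24]).mean() for i in range(len(obs))]
def plate_yaw(c,z=10):
    h=cv2.cvtColor(c['frame'],cv2.COLOR_BGR2HSV)[...,1]
    P=[]
    for col in range(275,366,3):
        g=cv2.GaussianBlur(h,(3,3),0)[75:110,col].astype(float); r=np.argmin(np.diff(g)); P.append(onz(c,(col,75+r+.5),z)[:2])
    P=np.array(P); vx,vy,_,_=cv2.fitLine(P.astype(np.float32),cv2.DIST_HUBER,0,.01,.01).ravel()
    if vy<0: vx,vy=-vx,-vy
    return np.arctan2(vy,vx)-np.pi/2
if __name__=='__main__':
    c=pickle.load(open('w5.pkl','rb')); yaw=plate_yaw(c); print('yaw',np.degrees(yaw))
    t=cam('top');s=cam('side')
    # own check: hinge of link from picture
    V={'w':(c,(323,196),30,1),'t':(t,(422,193),14,1),'s':(s,(361,252),16,1)}
    for k in ('w','ws','wts'): print(k,fit([V[q] for q in k],yaw))
    h=onz(c,(321,123),125-85*np.sin(np.radians(35))-10); print('hinge dir',h, axes(yaw).round(3).tolist())
E
python3 g.py
```

```text
yaw -17.020346
w (array([ 544.42088166, -249.52817635,  116.89065074]), [577], [np.float64(0.24550757755986793)])
ws (array([ 542.1192842 , -248.82747525,  124.04921894]), [577, 62], [np.float64(0.541760426555739), np.float64(0.8599811007765271)])Traceback (most recent call last):
  File "g.py", line 35, in <module>
    for k in ('w','ws','wts'): print(k,fit([V[q] for q in k],yaw))
                                       ~~~^^^^^^^^^^^^^^^^^^^^^^^
  File "g.py", line 19, in fit
    b=blue(c['frame'],u,r); obs.append((c,supp(b)+0.5*np.abs(D).sum(1)*0.8,wt,len(b)))
  File "g.py", line 8, in blue
    n,L,st,_=cv2.connectedComponentsWithStats(m); i=1+np.argmax(st[1:,4]); ys,xs=np.nonzero(L==i); return np.c_[xs,ys].astype(float)
                                                      ~~~~~~~~~^^^^^^^^^^
    return _wrapfunc(a, 'argmax', axis=axis, out=out, **kwds)
    return bound(*args, **kwds)
ValueError: attempt to get argmax of an empty sequence
```

Request:
step_arm:
  increments:
    - {"dx":0.78,"dy":0.02,"dz":0.36,"wx":0,"wy":0,"wz":-0.3}
    - {"dx":0.78,"dy":0.02,"dz":0.36,"wx":0,"wy":0,"wz":0}
    - {"dx":0.78,"dy":0.02,"dz":0.36,"wx":0,"wy":0,"wz":0}
    - {"dx":0.78,"dy":0.02,"dz":0.36,"wx":0,"wy":0,"wz":0}

```text
time_s: 14.95
eef_pos: [459.3, -225.6, 246.7]
ee_rot: [0.0, 0.146, 0.989, -0.0]
force: [0.3, -0.4, -0.4]
grip_width: 0.15
grip_force: 68.5
```

Request:
step_arm:
  increments:
    - {"dx":0,"dy":0,"dz":0,"wx":0,"wy":-1,"wz":0}
    - {"dx":0,"dy":0,"dz":0,"wx":0,"wy":-1,"wz":0}
    - {"dx":0,"dy":0,"dz":0,"wx":0,"wy":-1,"wz":0}
    - {"dx":0,"dy":0,"dz":0,"wx":0,"wy":-1,"wz":0}
    - {"dx":0,"dy":0,"dz":0,"wx":0,"wy":-1,"wz":0}

```text
time_s: 15.45
eef_pos: [459.9, -226.0, 247.6]
ee_rot: [0.258, 0.141, 0.955, -0.039]
force: [0.8, 0.9, -0.3]
grip_width: 0.147
grip_force: 68.5
```

Request:
step_arm:
  increments:
    - {"dx":0,"dy":0,"dz":0,"wx":0,"wy":-0.83,"wz":0}
    - {"dx":0,"dy":0,"dz":0,"wx":0,"wy":0,"wz":0}
    - {"dx":0,"dy":0,"dz":0,"wx":0,"wy":0,"wz":0}

```text
time_s: 15.75
eef_pos: [460.0, -226.1, 247.4]
ee_rot: [0.297, 0.139, 0.944, -0.044]
force: [-0.4, 0.2, 0.2]
grip_width: 0.148
grip_force: 68.5
```

```bash
cat > k.py <<'E'
from g import *
name=sys.argv[1]; Zt=float(sys.argv[2])
s=ctrl.sense(); c=cam('wrist'); cv2.imwrite(f'pics/{name}.png',c['frame']); pickle.dump(c,open(name+'.pkl','wb'))
yaw=np.radians(-17.02); F=axes(yaw); R=rot(s['ee_rot']).as_matrix()
X0=np.array([542,-248.8,125.])
V=[(c,proj(c,X0+4*F[:,2]),45,1)]
try:
    print('one',fit(V,yaw))
    p=pickle.load(open('w5.pkl','rb')); X,*q=fit(V+[(p,(323,196),30,1)],yaw); print('two',X.round(1),q)
except Exception as e: print(e)
for l in ['fork_collar','fork_seat','pin','pin_shoulder','pin_top']:
    print(l,[(round(d['p'],2),w(c,d['point']).round(1).tolist(),proj(c,w(c,d['point'])).round().tolist(),'tool',(R.T@(w(c,d['point'])-s['eef_pos'])).round(1).tolist()) for d in eyes.landmark_of('wrist',l)[:1]])
T=np.c_[-F[:,0],F[:,1],-F[:,2]]
s=ctrl.sense(); print(s['time_s'],s['eef_pos'].round(1),s['force'].round(1),s['joints'].round(2))
for Y in (X0,X): print('fork coords TCP',(F.T@(s['eef_pos']-Y)).round(1),'to go tool/25',(R.T@(Y+Zt*F[:,2]-s['eef_pos'])/25).round(3))
print('rot units',(Ro.from_matrix(R.T@T).as_rotvec()/np.radians(6)).round(2))
E
python3 k.py w6 88.4
```

```text
one (array([ 548.89294177, -250.89884749,  119.39095158]), [619], [np.float64(0.22694437853583524)])
two [ 542.5 -249.   124.1] [[619, 577], [np.float64(0.6116581251611195), np.float64(0.5214814984615962)]]
fork_collar [(0.67, [536.8, -245.6, 129.5], [322.0, 193.0], 'tool', [2.5, 3.6, 142.0])]
fork_seat [(0.74, [543.9, -249.2, 125.4], [321.0, 194.0], 'tool', [-1.5, 2.2, 149.8])]
pin [(0.89, [491.4, -237.1, 192.3], [317.0, 226.0], 'tool', [4.3, -1.4, 64.2])]
pin_shoulder [(0.77, [476.2, -233.8, 218.2], [314.0, 250.0], 'tool', [2.2, -2.7, 34.1])]
pin_top [(0.91, [468.1, -233.4, 231.4], [310.0, 267.0], 'tool', [1.1, -4.7, 18.7])]
16.05 [ 460.3 -226.   247.1] [ 0.2 -0.7 -1.2] [-0.82  0.05  1.96  0.5   0.65 -2.42]
fork coords TCP [  0.6  -2.1 148.7] to go tool/25 [0.019 0.078 2.412]
fork coords TCP [  0.6  -2.  149.7] to go tool/25 [0.021 0.075 2.452]
rot units [ 0.02 -0.02  0.03]
```

```bash
cat > m.py <<'E'
from h import *
s=ctrl.sense(); c=cam('wrist'); R=rot(s['ee_rot']).as_matrix(); P=lambda x,y,z: proj(c,s['eef_pos']+R@np.array([x,y,z]))
m=eyes.cut_out('wrist','pin')[0]; ys,xs=np.nonzero(m['mask']); print(m['p'],len(xs),xs.min(),xs.max(),ys.min(),ys.max())
for r in range(ys.min(),ys.max()+1,3): k=xs[ys==r]; print(r,k.min(),k.max(),k.mean())
for z in (20.4,31.4,45,57,63.4): print(z,P(0,0,z).round(1),'half widths',(P(0,8,z)-P(0,-8,z))[0].round(1))
E
python3 m.py
```

```text
0.79 1078 304 331 227 276
227 314 321 317.5
230 310 324 317.0
233 309 325 317.0
236 308 326 317.0
239 308 327 317.5
242 306 328 317.0
245 304 331 317.5
248 305 330 317.5
251 306 329 317.5
254 307 329 318.0
257 307 330 318.5
260 307 330 318.5
263 307 329 318.0
266 307 329 318.0
269 307 329 318.0
272 307 328 317.5
275 307 328 317.5
20.4 [319.  266.8] half widths 30.7
31.4 [318.9 256.3] half widths 28.8
45 [318.8 245. ] half widths 26.8
57 [318.8 236.3] half widths 25.2
63.4 [318.7 232.1] half widths 24.4
```

Request:
step_arm:
  increments:
    - {"dx":0,"dy":0,"dz":0.8,"wx":0,"wy":0,"wz":0}
    - {"dx":0.02,"dy":0.04,"dz":0.8,"wx":0,"wy":0,"wz":0}
    - {"dx":0,"dy":0.04,"dz":0.6,"wx":0,"wy":0,"wz":0}
    - {"dx":0,"dy":0,"dz":0,"wx":0,"wy":0,"wz":0}

```text
time_s: 16.55
eef_pos: [490.5, -232.6, 200.1]
ee_rot: [0.296, 0.139, 0.944, -0.043]
force: [0.5, 0.5, -0.5]
grip_width: 0.147
grip_force: 68.5
```

```bash
python3 k.py w7 75
```

```text
one (array([ 548.80670682, -250.92717858,  120.3192866 ]), [835], [np.float64(0.30248749355567356)])
two [ 542.6 -249.1  124.1] [[835, 577], [np.float64(0.880830600750115), np.float64(0.5144974598338721)]]
fork_collar [(0.86, [536.1, -250.4, 128.6], [313.0, 218.0], 'tool', [0.8, -4.0, 86.6])]
fork_seat [(0.68, [545.7, -248.1, 124.4], [320.0, 219.0], 'tool', [-3.9, 1.0, 94.9])]
pin [(0.69, [521.5, -244.0, 147.4], [316.0, 229.0], 'tool', [3.0, -2.0, 62.1])]
pin_shoulder [(0.57, [506.8, -240.1, 169.1], [315.0, 248.0], 'tool', [3.1, -2.5, 35.6])]
pin_top [(0.75, [500.1, -239.4, 185.5], [312.0, 270.0], 'tool', [-0.9, -3.8, 18.4])]
16.85 [ 490.3 -233.1  202.5] [ 0.8  0.  -0.8] [-0.78  0.18  1.95  0.56  0.53 -2.47]
fork coords TCP [ 0.2 -0.1 94.4] to go tool/25 [0.006 0.003 0.777]
fork coords TCP [ 0.2 -0.1 95.6] to go tool/25 [0.005 0.    0.823]
rot units [ 0.04 -0.03  0.03]
```

View pics/w7.png

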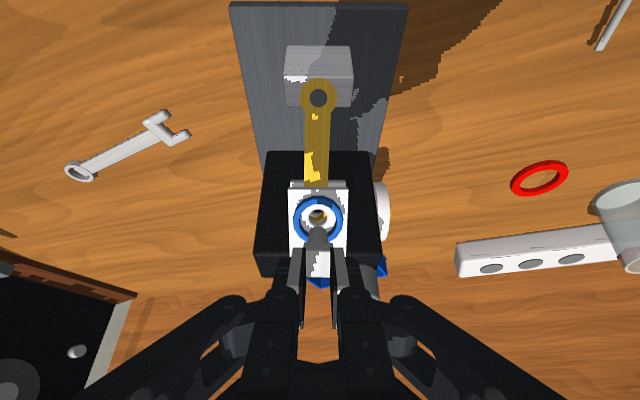

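The picture shows the hole at (317,217) inside the collar and the pin nose at (317,231), lined up. In-hand, the pin appears about 1 mm to the tool's -y side, so I'll correct by that and go in gently.

Request:
step_arm:
  increments:
    - {"dx":-0.01,"dy":0.035,"dz":0.3,"wx":0,"wy":0,"wz":0}
    - {"dx":0,"dy":0,"dz":0.3,"wx":0,"wy":0,"wz":0}
    - {"dx":0,"dy":0,"dz":0.3,"wx":0,"wy":0,"wz":0}
    - {"dx":0,"dy":0,"dz":0.25,"wx":0,"wy":0,"wz":0}
    - {"dx":0,"dy":0,"dz":0,"wx":0,"wy":0,"wz":0}

```text
time_s: 17.35
eef_pos: [506.8, -236.9, 177.2]
ee_rot: [0.297, 0.139, 0.944, -0.043]
force: [0.6, 0.5, -0.5]
grip_width: 0.153
grip_force: 68.5
```

Request:
step_arm:
  increments:
    - {"dx":0,"dy":0,"dz":0.1,"wx":0,"wy":0,"wz":0}
    - {"dx":0,"dy":0,"dz":0.1,"wx":0,"wy":0,"wz":0}

```text
time_s: 17.55
eef_pos: [509.5, -237.9, 174.2]
ee_rot: [0.297, 0.139, 0.943, -0.044]
force: [0.0, 0.3, -1.1]
grip_width: 0.147
grip_force: 68.5
```

Request:
step_arm:
  increments:
    - {"dx":0,"dy":0,"dz":0.1,"wx":0,"wy":0,"wz":0}
    - {"dx":0,"dy":0,"dz":0,"wx":0,"wy":0,"wz":0}

```text
time_s: 17.75
eef_pos: [510.9, -238.3, 172.0]
ee_rot: [0.297, 0.139, 0.944, -0.044]
force: [0.5, -0.5, -0.6]
grip_width: 0.145
grip_force: 68.4
```

Request:
step_arm:
  increments:
    - {"dx":0,"dy":0,"dz":0.1,"wx":0,"wy":0,"wz":0}
    - {"dx":0,"dy":0,"dz":0.1,"wx":0,"wy":0,"wz":0}

```text
time_s: 17.95
eef_pos: [513.7, -239.2, 168.1]
ee_rot: [0.298, 0.139, 0.943, -0.044]
force: [-0.4, -0.5, 0.2]
grip_width: 0.148
grip_force: 68.6
```

Request:
step_arm:
  increments:
    - {"dx":0,"dy":0,"dz":0.1,"wx":0,"wy":0,"wz":0}
    - {"dx":0,"dy":0,"dz":0.1,"wx":0,"wy":0,"wz":0}

```text
time_s: 18.15
eef_pos: [516.5, -240.6, 164.4]
ee_rot: [0.298, 0.139, 0.943, -0.045]
force: [1.0, -3.4, -0.6]
grip_width: 0.146
grip_force: 68.5
```

```bash
cat > n.py <<'E'
from g import *
F=axes(np.radians(-17.02)); s=ctrl.sense(); X=np.array([542,-248.8,125.]); R=rot(s['ee_rot']).as_matrix()
print(s['time_s'],'fork coords',(F.T@(s['eef_pos']-X)).round(1),'force fork',(F.T@s['force']).round(1),'torque',(F.T@s['wrist_torque']).round(2),'rot',(Ro.from_matrix(R.T@np.c_[-F[:,0],F[:,1],-F[:,2]]).as_rotvec()/np.radians(6)).round(2),s['grip_width'].round(3))
E
python3 n.py
```

```text
Traceback (most recent call last):
  File "n.py", line 3, in <module>
    print(s['time_s'],'fork coords',(F.T@(s['eef_pos']-X)).round(1),'force fork',(F.T@s['force']).round(1),'torque',(F.T@s['wrist_torque']).round(2),'rot',(Ro.from_matrix(R.T@np.c_[-F[:,0],F[:,1],-F[:,2]]).as_rotvec()/np.radians(6)).round(2),s['grip_width'].round(3))
                                                                                                                                                                                                                                                  ^^^^^^^^^^^^^^^^^^^^^
AttributeError: 'float' object has no attribute 'round'
```

Request:
step_arm:
  increments:
    - {"dx":0,"dy":0,"dz":0.1,"wx":0,"wy":0,"wz":0}
    - {"dx":0,"dy":0,"dz":0.1,"wx":0,"wy":0,"wz":0}

```text
time_s: 18.35
eef_pos: [519.2, -241.3, 160.0]
ee_rot: [0.298, 0.139, 0.943, -0.045]
force: [-2.2, -3.6, 2.8]
grip_width: 0.146
grip_force: 69.0
```

Request:
step_arm:
  increments:
    - {"dx":0,"dy":0,"dz":0.1,"wx":0,"wy":0,"wz":0}
    - {"dx":0,"dy":0,"dz":0,"wx":0,"wy":0,"wz":0}

```text
time_s: 18.55
eef_pos: [520.5, -241.5, 157.7]
ee_rot: [0.297, 0.139, 0.943, -0.044]
force: [1.0, -4.5, 0.9]
grip_width: 0.146
grip_force: 68.6
```

```bash
sed -i "s/s\['grip_width'\].round(3)/s['grip_width']/" n.py; python3 n.py
```

```text
18.55 fork coords [ 0.2  0.7 39.8] force fork [ 2.4 -4.  -0.6] torque [-0.9  -0.17  0.01] rot [0.02 0.   0.03] 0.14604629829710397
```

Request:
step_arm:
  increments:
    - {"dx":0,"dy":0,"dz":0.08,"wx":0,"wy":0,"wz":0}
    - {"dx":0,"dy":0,"dz":0.05,"wx":0,"wy":0,"wz":0}
    - {"dx":0,"dy":0,"dz":0,"wx":0,"wy":0,"wz":0}

```text
time_s: 18.85
eef_pos: [522.3, -241.8, 155.2]
ee_rot: [0.297, 0.139, 0.943, -0.044]
force: [-0.6, -3.9, 2.3]
grip_width: 0.153
grip_force: 68.8
```

```bash
python3 n.py
```

```text
18.85 fork coords [ 0.2  0.9 36.7] force fork [ 1.7 -3.9  1.5] torque [-0.79 -0.23  0.02] rot [ 0.02 -0.    0.03] 0.15275225110890525
```

Request:
step_arm:
  increments:
    - {"dx":0,"dy":0,"dz":0,"wx":0,"wy":0,"wz":0}
    - {"dx":0,"dy":0,"dz":0,"wx":0,"wy":0,"wz":0}
    - {"dx":0,"dy":0,"dz":0,"wx":0,"wy":0,"wz":0}
  fingers: 30

```text
time_s: 19.15
eef_pos: [521.8, -240.9, 154.5]
ee_rot: [0.297, 0.139, 0.944, -0.043]
force: [-0.3, 0.6, -0.3]
grip_width: 0.35
grip_force: 0.0
```

Request:
step_arm:
  increments:
    - {"dx":0,"dy":0,"dz":-0.4,"wx":0,"wy":0,"wz":0}
    - {"dx":0,"dy":0,"dz":-0.4,"wx":0,"wy":0,"wz":0}
    - {"dx":0,"dy":0,"dz":-0.4,"wx":0,"wy":0,"wz":0}

```text
time_s: 19.45
eef_pos: [505.1, -236.5, 180.6]
ee_rot: [0.297, 0.139, 0.944, -0.044]
force: [0.0, -0.3, 0.1]
grip_width: 0.353
grip_force: 0.0
```

Request:
step_arm:
  increments:
    - {"dx":0,"dy":0,"dz":0,"wx":0,"wy":0,"wz":0}
    - {"dx":0,"dy":0,"dz":0,"wx":0,"wy":0,"wz":0}
    - {"dx":0,"dy":0,"dz":0,"wx":0,"wy":0,"wz":0}
    - {"dx":0,"dy":0,"dz":0,"wx":0,"wy":0,"wz":0}
    - {"dx":0,"dy":0,"dz":0,"wx":0,"wy":0,"wz":0}
  fingers: 0

```text
time_s: 19.95
eef_pos: [505.7, -236.7, 179.4]
ee_rot: [0.297, 0.139, 0.944, -0.044]
force: [0.1, -0.3, 0.5]
grip_width: -0.002
grip_force: 0.0
```

```bash
python3 n.py; python3 k.py w8 41 | grep -v fork_
```

```text
19.95 fork coords [-0.1  1.  66.5] force fork [ 0.5 -0.2  0.3] torque [-0.01  0.26  0.03] rot [ 0.02 -0.01  0.03] -0.0024605789886880127
one (array([ 547.61167438, -250.5233581 ,  121.20901395]), [1057], [np.float64(0.44166839969308863)])
two [ 542.7 -249.1  123.9] [[1057, 577], [np.float64(0.9340992627437247), np.float64(0.501468685836843)]]
pin [(0.65, [553.8, -258.8, 104.2], [309.0, 216.0], 'tool', [0.1, -7.3, 91.7])]
pin_shoulder [(0.96, [539.9, -249.9, 126.9], [314.0, 232.0], 'tool', [0.1, -2.8, 64.0])]
pin_top [(0.94, [529.9, -246.4, 139.0], [315.0, 240.0], 'tool', [1.9, -2.4, 48.0])]
20.25 [ 505.7 -236.7  179.7] [-0.1  0.5  1.4] [-0.76  0.25  1.93  0.59  0.48 -2.5 ]
fork coords TCP [-0.   1.  66.7] to go tool/25 [-1.000e-03 -4.100e-02  1.029e+00]
fork coords TCP [ 0.   1.  68.1] to go tool/25 [ 0.    -0.042  1.083]
rot units [ 0.02 -0.01  0.03]
```

Request:
step_arm:
  increments:
    - {"dx":0,"dy":-0.02,"dz":0.3,"wx":0,"wy":0,"wz":0}
    - {"dx":0,"dy":0,"dz":0.3,"wx":0,"wy":0,"wz":0}
    - {"dx":0,"dy":0,"dz":0.2,"wx":0,"wy":0,"wz":0}
    - {"dx":0,"dy":0,"dz":0.1,"wx":0,"wy":0,"wz":0}

```text
time_s: 20.65
eef_pos: [518.0, -240.9, 160.4]
ee_rot: [0.297, 0.139, 0.944, -0.044]
force: [-0.6, -0.5, 0.4]
grip_width: 0.0
grip_force: 0.0
```

Request:
step_arm:
  increments:
    - {"dx":0,"dy":0,"dz":0.06,"wx":0,"wy":0,"wz":0}
    - {"dx":0,"dy":0,"dz":0.06,"wx":0,"wy":0,"wz":0}

```text
time_s: 20.85
eef_pos: [519.7, -241.6, 158.9]
ee_rot: [0.298, 0.139, 0.943, -0.044]
force: [-2.4, -0.6, 4.7]
grip_width: 0.002
grip_force: 2.2
```

Request:
step_arm:
  increments:
    - {"dx":0,"dy":0,"dz":0.06,"wx":0,"wy":0,"wz":0}
    - {"dx":0,"dy":0,"dz":0.06,"wx":0,"wy":0,"wz":0}

```text
time_s: 21.05
eef_pos: [521.4, -242.3, 156.9]
ee_rot: [0.298, 0.139, 0.943, -0.044]
force: [-2.3, -1.4, 3.7]
grip_width: 0.001
grip_force: 2.2
```

```bash
python3 n.py
```

```text
21.05 fork coords [ 0.6  0.1 38.5] force fork [ 0.6 -2.   4. ] torque [-0.37  0.12  0.03] rot [0.01 0.01 0.03] 0.0010915108586268096
```

Request:
step_arm:
  increments:
    - {"dx":0,"dy":0,"dz":0.05,"wx":0,"wy":0,"wz":0}
    - {"dx":0,"dy":0,"dz":0.04,"wx":0,"wy":0,"wz":0}

```text
time_s: 21.25
eef_pos: [522.6, -242.7, 154.9]
ee_rot: [0.298, 0.139, 0.943, -0.044]
force: [-5.4, -1.3, 9.6]
grip_width: 0.003
grip_force: 5.2
```

Request:
step_arm:
  increments:
    - {"dx":0,"dy":0,"dz":0.03,"wx":0,"wy":0,"wz":0}
    - {"dx":0,"dy":0,"dz":0,"wx":0,"wy":0,"wz":0}

```text
time_s: 21.45
eef_pos: [522.7, -242.8, 154.8]
ee_rot: [0.298, 0.139, 0.943, -0.045]
force: [-12.6, 0.1, 13.8]
grip_width: 0.0
grip_force: 8.9
```

```bash
python3 n.py
```

```text
21.45 fork coords [ 0.6  0.1 36. ] force fork [-2.  -3.6 18.3] torque [-0.49  0.61  0.  ] rot [0.01 0.01 0.04] 0.00012842692623709118
```

Request:
step_arm:
  increments:
    - {"dx":0,"dy":0,"dz":0.03,"wx":0,"wy":0,"wz":0}
    - {"dx":0,"dy":0,"dz":0,"wx":0,"wy":0,"wz":0}

```text
time_s: 21.65
eef_pos: [522.9, -242.8, 154.7]
ee_rot: [0.298, 0.139, 0.943, -0.045]
force: [-22.0, 4.1, 23.2]
grip_width: 0.003
grip_force: 15.7
```

```bash
python3 n.py
```

```text
21.65 fork coords [ 0.7  0.2 35.9] force fork [-4.9 -2.5 31.7] torque [-0.48  1.25 -0.06] rot [0.01 0.01 0.04] 0.0026894688409937473
```

Request:
step_arm:
  increments:
    - {"dx":0,"dy":0,"dz":-0.1,"wx":0,"wy":0,"wz":0}
    - {"dx":0,"dy":0,"dz":-0.6,"wx":0,"wy":0,"wz":0}
    - {"dx":0,"dy":0,"dz":-1,"wx":0,"wy":0,"wz":0}
    - {"dx":0,"dy":0,"dz":-1,"wx":0,"wy":0,"wz":0}
    - {"dx":0,"dy":0,"dz":0,"wx":0,"wy":0,"wz":0}

```text
time_s: 22.15
eef_pos: [485.9, -231.2, 210.4]
ee_rot: [0.298, 0.139, 0.943, -0.045]
force: [-0.1, -0.7, -0.9]
grip_width: -0.0
grip_force: 0.0
```

```bash
cat > z.py <<'E'
from g import *
F=axes(np.radians(-17.02)); X=np.array([542,-248.8,125.]); print(ctrl.sense()['time_s'])
c=cam('wrist')
for l in ('pin_top','pin_shoulder'):
    for d in eyes.landmark_of('wrist',l)[:1]: print(l,d['p'],(F.T@(w(c,d['point'])-X)).round(1))
u=proj(c,X+9*F[:,2]).astype(int); print(u); A=cv2.resize(c['frame'][u[1]-40:u[1]+40,u[0]-40:u[0]+40],(400,400),interpolation=cv2.INTER_CUBIC)
s=cam('side')
for l in ('flap_left_edge','flap_right_edge'):
    print(l,[(round(d['p'],2),w(s,d['point']).round().tolist()) for d in eyes.landmark_of('side',l)[:6]])
B=cv2.resize(s['frame'][140:320,220:420],(400,400*180//200)); B=cv2.copyMakeBorder(B,0,400-B.shape[0],0,0,cv2.BORDER_CONSTANT)
cv2.imwrite('pics/fin.png',np.hstack([A,B]))
E
python3 z.py
```

```text
22.15
pin_top 0.73 [ 0.3 -3.3 12.7]
pin_shoulder 0.82 [-3.3 -2.5 -6.9]
[317 213]
flap_left_edge [(0.83, [276.0, -196.0, 76.0]), (0.49, [250.0, 337.0, 111.0])]
flap_right_edge [(0.88, [281.0, -219.0, 78.0]), (0.66, [261.0, 302.0, 109.0]), (0.57, [638.0, 547.0, 78.0])]
```

View pics/fin.png

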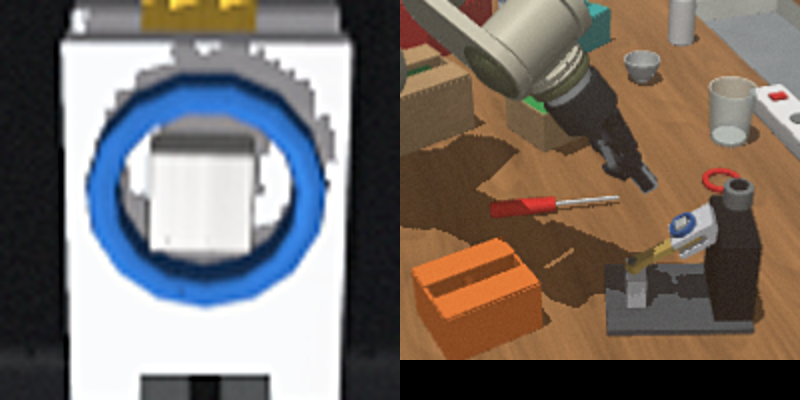

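The wrist crop shows the head down inside the blue collar, centred at about (317,213). The side crop shows everything else undisturbed and the gripper clear, so I'm handing in.

```bash
python3 -c "
from rig import finish_job; print(finish_job())"
```

```text
the job is handed in; nothing more can be done
None
```

The job is handed in after about 22 s: both flaps are folded back past upright, the pin is seated in the blue collar with about a 32 N final push, the plug was still in its socket when last seen, and the gripper is clear.

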